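Slide the row of deposit cans into the caddy and bolt it in

ROBOT

A 7-joint arm with a two-finger parallel gripper is mounted at the origin on the work surface. World frame = base frame: x ahead of the robot, y to its left, z up, the work surface at z = 0. Lengths are in m, angles in rad, forces in N, time in s.
With the tool pointing down it reaches from about 0.425 to 0.925 m from the base axis. Payload 6.8 kg.
Tool frame: the origin (TCP) lies at the very end of the fingers, on their centre line; the grasp point (between the pads) lies 19 mm behind it (r.grip_point_offset is the distance from the TCP to the grasp point, in m); z points along the fingers, y is the line along which they close (so a half turn about z gives the same grasp; the last joint's range is limited). The gripper opens to 85 mm and grips with 20 to 120 N. Pads are 22 mm wide; open, the fingers measure 114 mm over their backs; the gripper's body (76 mm by 85 mm) begins 54 mm behind the grasp point. The pads swing forward as they close: fully open they stand 13 mm farther back than shut.
Start: joints at [-1.353, 0.477, 0.022, 1.555, -0.011, 1.109, -0.083], TCP at [0.216, 0.64, 0.231] pointing down, gripper open.
Joint ranges: [-2.96, 2.96], [-0.34, 2.1], [-1.41, 1.46], [0.24, 2.44], [-1.37, 4.51], [0.17, 1.92], [-2.96, 2.96]. Speed limits (rad/s): [2.39, 2.39, 3.14, 3.14, 3.14, 3.14, 3.14].

INTERFACE

Orientations are given as a rotation vector (axis times angle).
In Python, from bench import status, eyes, r gives the robot as it stands.
- The arm moves only by the shell command python3 -m crank 'ROWS' [OPENING] [FORCE]. ROWS is JSON, a list of rows, each a list of 6 numbers: the shift along the tool's x, y, z normalised to -1 to 1, where 1 is 0.02 m, then the turn, a rotation vector about the tool's x, y, z normalised to -1 to 1, where 1 is 45 degrees. A call has 1 to 12 rows; each row shifts and turns the commanded pose from where the row before left it, along the tool's axes as they then stand; what a row does not reach is not made up. A row lasts 1/10 s, in which the tool goes at most 50 mm and 8.59 degrees, less where a joint would pass 70% of its speed; a pose out of reach is approached as far as the arm can. A call with a number of a shift or a turn outside -1 to 1 is refused whole. A call with a gripper value outside its range is refused whole. OPENING is the opening, from 0 (shut) to 1 (fully open), set as the call begins (- or left out, the last holds). The fingers move at their own pace and stop on an object; FORCE is the grip in N (left out, the last holds). Time passes only in rows, so rows that do not move let the fingers close. It gives the time, the measured TCP pose, the force, the opening and the grip force at its end, in the units of the state.
- status.get_obs(): the state, without advancing time (a new reading comes with each control period).
- eyes.grab_frame(name): name is "side" or "top" or "wrist"; returns a dict with "image" (480x640x3 uint8, red, green, blue), "depth" (480x640 float32, m along the optical axis (not along the pixel's ray), 0 where there is no reading), "fovy" (degrees; the focal length in pixels is half the picture's height over the tangent of half this angle, whatever the lens; pixels are square), "cx", "cy" (the principal point, pixels), "world_to_cam" (4x4, takes a point from world to camera coordinates). Camera axes: x right, y up, looking along -z (the intrinsics and any distortion apply to the point x, -y, -z); pixel columns grow to the right and rows downward; lengths in m; the calibration is good to about 2 mm. A picture is of the moment at which its call begins.
- r.hand_in(): hands the job in; it is judged then, once.
The state is a dict: "clock": time; "joints": joint angles; "qvel": joint speeds; "tau": joint torques, N m; "tcp_pos": TCP position; "orientation": TCP orientation; "contact_force": force on the tool from outside, world axes, zero at the start; "moment": the same for the moment, N m; "grip_width": finger opening in m; "gripper_force": force on a finger pad.
Only numpy, scipy, OpenCV 4.12 (cv2) and the standard library are available. Lean on these libraries where they do the work, as an engineer would, in place of code of your own. Each camera call takes 0.05 s, during which the arm holds its last target. There are 200 camera calls.

TASK

Push the row of four empty cans as one straight row, from behind the last can, along the caddy's apron into its can lane, and press it up snug against the divider at the lane's end, firmly but gently, so that no gaps are left; the cans stay upright and on the floor and must not be dented or splay out of line. Then slide the red-tabbed keeper bolt fully shut behind the last can, and leave everything else on the table undisturbed.

Things in the scene. Friction and masses are not known exactly. Their poses are not given: they have to be found in the camera images.
- caddy: grey plastic recycling caddy, fixed to the table. Its origin lies on the table top, on the centre line of its can lane, at the mouth, where the keeper bolt crosses. Its x axis runs along the lane, INTO it, y across it, z up (the x, y, z in mm below are in this frame). The floor that the cans stand on is flat and level, 4 mm above the table, from x = -220 to +255
- lane_mid (a point): middle of the can lane, level with its rail tops (62 mm above the table). Open-topped lane, 60 mm wide between two rails (y = +-30) from x = -5 on; before that the rails flare to y = +-44 at x = -40. A black upright divider plate (56 wide, top 82 mm above the table) firmly clamped across the lane ends it: its face is anywhere from x = 218 to 243, set anew each time, not measured: feel for it
- apron_edge (a point): middle of the outer edge of the apron, the open flat floor in front of the lane's mouth (110 mm wide, no sides, 4 mm above the table). The light round cans roll against each other: a brisk or off-centre push makes the row buckle there; a slow one (about 30 mm/s) along the lane's line keeps a straight row together
- bin_housing (a point): centre of the top of the housing of the tilt-out bin, which stands beside the lane (y = 82 to 248, x = 0 to 257, 158 mm high). The bin's front may lean out by up to 65 mm over x below 0, at y beyond 85. Not to be used
- bolt (a joint): steel keeper bolt (8 mm wide along x, 22 to 36 mm above the table) that slides along y across the lane's mouth at x = 0. 0 m = drawn right back, clear of the lane (as at the start); 0.0405 m = fully shut, its tip 9 mm past the centre line. About 1.5 N of friction; stays where it is left. With the row home, 2 to 27 mm lie between the last can and the bolt
- bolt_tab (a point): upper middle of the red upright thumb tab on the bolt's outer end (24 mm along x, 9 along y, 22 to 78 mm above the table; this point 64 mm above it; it moves with the bolt). Pushed along +y it shuts the bolt. Free space on its outer (-y) side; below it a 16 mm high ledge reaches 2 mm farther out than the drawn-back tab
- can1_mid (a point): red empty slim drink can, 53 mm in diameter, 88 mm high, 13 to 22 g, upright. Point: on its axis, half-way up, z along the axis. The four stand one behind another on the lane's line, a few mm apart, in any order: the first in the flared mouth, the rest on the apron. Thin walls: 5 to 10 N is right for snugging the row, over 15 N dents a can
- can2_mid (a point): blue empty slim drink can, 53 mm in diameter, 88 mm high, 13 to 22 g, upright. Point: on its axis, half-way up, z along the axis. The four stand one behind another on the lane's line, a few mm apart, in any order: the first in the flared mouth, the rest on the apron. Thin walls: 5 to 10 N is right for snugging the row, over 15 N dents a can
- can3_mid (a point): yellow empty slim drink can, 53 mm in diameter, 88 mm high, 13 to 22 g, upright. Point: on its axis, half-way up, z along the axis. The four stand one behind another on the lane's line, a few mm apart, in any order: the first in the flared mouth, the rest on the apron. Thin walls: 5 to 10 N is right for snugging the row, over 15 N dents a can
- can4_mid (a point): green empty slim drink can, 53 mm in diameter, 88 mm high, 13 to 22 g, upright. Point: on its axis, half-way up, z along the axis. The four stand one behind another on the lane's line, a few mm apart, in any order: the first in the flared mouth, the rest on the apron. Thin walls: 5 to 10 N is right for snugging the row, over 15 N dents a can
- bottle: bystander: empty green glass bottle, 67 mm in diameter, 240 mm high, near the closed end of the lane; origin under its foot
- crushed_can: bystander: crushed aluminium can, a puck 67 mm across and 29 mm high; origin under its foot
- ashtray: bystander: round blue ceramic ashtray, 114 mm across, 34 mm high; origin under its foot
- cap_catcher: bystander: open stainless box with bottle caps, 55 x 85 mm, 92 mm high; origin under its foot
- opener: bystander: flat steel bottle opener lying on the table, 125 mm long, 7 mm thick; origin on the table below its middle
Things that resemble listed ones, but are neither listed nor needed, are in the scene too. Leave any pink look-alike of the part that bears can2_mid alone. Leave any pink look-alike of the part that bears can3_mid alone.

How it is judged:
By the outcome, as a careful person would: the job done as asked, in the order asked, and still so for the second after the job is handed in, with the robot touching nothing.
It also fails if it takes over 72 s, if anything falls off the work surface, if the arm or the gripper's body presses on something with over 40 N, if the wrist force passes 120 N, or if a joint passes its speed limit or range.

## Working session

There is one attempt and no reset: what is moved stays moved. The work goes in short steps, Python scripts to look and compute and a shell command to move; the robot and the scene stay as the last step left them, time stands still between calls to the robot, and variables do not carry over. Pictures are saved under pics/ and viewed, at most 10 in all, crops included, and the job is handed in when it is done.

```bash
ls; mkdir -p pics
python3 - <<'E'
from bench import status, eyes, r
import cv2,json,numpy as np,pickle
print(status.get_obs())
for n in ("top","side"):
    f=eyes.grab_frame(n); pickle.dump(f,open(f'{n}.pkl','wb'))
    cv2.imwrite(f'pics/{n}0.png',f['image'][:,:,::-1]); print(n,f['fovy'],f['cx'],f['cy'],f.keys()); print(np.round(f['world_to_cam'],3))
E
```

```text
pics
{'clock': 0.0, 'joints': array([-1.35309223,  0.47782218,  0.02232034,  1.55649239, -0.01154303,
        1.10932308, -0.0831252 ]), 'qvel': array([ 0.00056607, -0.00124195, -0.00026313, -0.00121515,  0.0005857 ,
       -0.00053529,  0.00079239]), 'tau': array([ 4.74536421e-06, -5.96433413e+01,  1.60779387e+00, -2.81204242e+01,
        1.24213859e-02,  9.06727393e-03,  2.61746840e-05]), 'tcp_pos': array([0.21584122, 0.6389005 , 0.23029327]), 'orientation': array([-5.09485559e-01, -3.09978532e+00,  2.99354972e-03]), 'contact_force': array([-0.43251366, -0.36345272,  0.42963009]), 'moment': array([ 0.03523526, -0.04075175,  0.02452462]), 'gripper_force': 0.0, 'grip_width': 0.08552920818146116}
top 52.30121648743738 323.14155283418376 240.07961488103822 dict_keys(['image', 'depth', 'fovy', 'cx', 'cy', 'world_to_cam'])
[[-1.00e-02 -1.00e+00 -1.00e-03  2.20e-02]
 [ 9.85e-01 -1.00e-02  1.73e-01 -5.88e-01]
 [-1.73e-01  1.00e-03  9.85e-01 -1.04e+00]
 [ 0.00e+00  0.00e+00  0.00e+00  1.00e+00]]
side 44.4000500237145 333.1062447665027 236.5171934624923 dict_keys(['image', 'depth', 'fovy', 'cx', 'cy', 'world_to_cam'])
[[ 0.902 -0.43   0.016 -0.518]
 [ 0.299  0.654  0.695 -0.272]
 [-0.31  -0.622  0.719 -1.353]
 [ 0.     0.     0.     1.   ]]
```

View pics/top0.png

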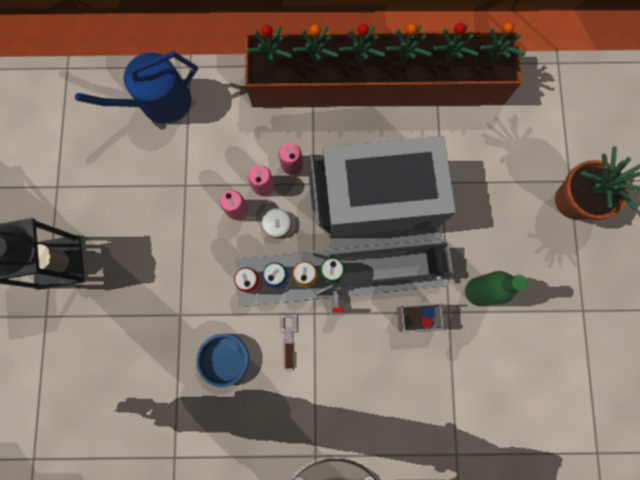

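View pics/side0.png

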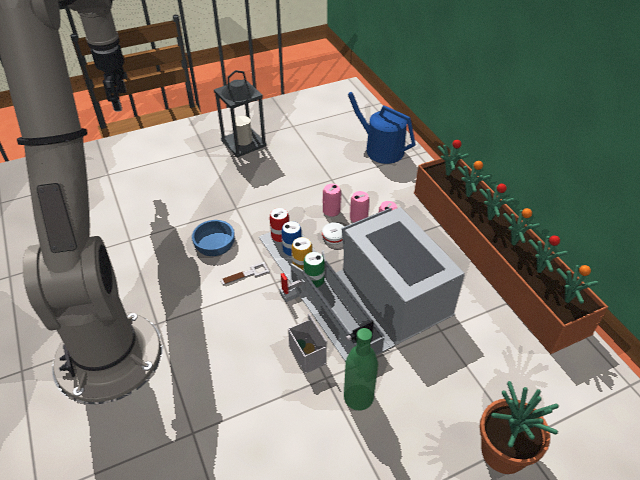

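The top view shows the four target cans in a row: red (247,279), blue (275,273), yellow (305,273) and green (333,269). Red is last on the apron and green is in the mouth. The red bolt tab is at (338,310), the divider near (440,262) and the crushed can at (276,223). Three pink look-alikes at (233,205), (260,180) and (290,158) stand apart from the row, so they are not meant. I'll measure next and confirm with a crop.

```bash
cat > h.py <<'E'
import numpy as np,cv2,pickle
def cam(f):
    F=240/np.tan(np.radians(f['fovy'])/2); W=np.linalg.inv(f['world_to_cam']); return F,W
def cloud(f):
    F,W=cam(f); v,u=np.mgrid[:480,:640]; d=f['depth']
    P=np.stack([(u-f['cx'])/F*d,-(v-f['cy'])/F*d,-d,np.ones_like(d)],-1)
    return (P@W.T)[...,:3]
def ray(f,u,v,z):
    F,W=cam(f); d=W[:3,:3]@np.array([(u-f['cx'])/F,-(v-f['cy'])/F,-1]); o=W[:3,3]
    return o+d*(z-o[2])/d[2]
def proj(f,p):
    F,_=cam(f); c=f['world_to_cam']@np.append(p,1); return f['cx']+F*c[0]/-c[2], f['cy']-F*c[1]/-c[2]
def load(n): return pickle.load(open(n+'.pkl','rb'))
E
python3 - <<'E'
from h import *
f=load('top'); P=cloud(f); Z=P[...,2]; d=f['depth']>0
im=f['image'].copy()
box=np.zeros_like(d); box[225:320,228:460]=1
# rail tops
m=(abs(Z-.062)<.006)&d&box
q=P[m]; print('rail pts',len(q),np.median(q[:,2]))
# can tops
m2=(abs(Z-.092)<.006)&d&box
n,l,st,c=cv2.connectedComponentsWithStats(m2.astype(np.uint8))
for i in range(1,n):
    if st[i,4]>60: print('z92',st[i],np.round(P[l==i].mean(0),4), np.round(np.ptp(P[l==i],axis=0),3))
fl=(abs(Z-.004)<.004)&d&box
m3=(abs(Z-.082)<.005)&d; m3[:, :400]=0; m3[:225]=0;m3[320:]=0;m3[:,460:]=0; print('div',m3.sum(),np.round(P[m3].mean(0),4) if m3.any() else '')
hsv=cv2.cvtColor(im,cv2.COLOR_RGB2HSV)
r=((hsv[...,0]<8)|(hsv[...,0]>172))&(hsv[...,1]>150)&(hsv[...,2]>90); r[:290]=0; r[325:]=0; r[:,:320]=0; r[:,:][:,360:]=0
print('tab',r.sum(),np.round(P[r].mean(0),4),np.argwhere(r).min(0),np.argwhere(r).max(0), np.round(np.percentile(P[r],[5,50,95],axis=0),4))
im[m]=(255,0,255); im[m2]=(0,255,0); 
big=cv2.resize(np.vstack([f['image'][225:320,225:465],im[225:320,225:465]]),None,fx=3,fy=3,interpolation=cv2.INTER_CUBIC)
cv2.imwrite('pics/crop1.png',big[:,:,::-1])
E
```

```text
rail pts 1104 0.0627316136194015
z92 [321 259  23  23 392] [ 0.517  -0.0022  0.0929] [0.047 0.047 0.012]
z92 [294 262  23  23 394] [0.5102 0.0566 0.0928] [0.047 0.047 0.012]
z92 [264 264  23  22 390] [0.5084 0.1206 0.0928] [0.045 0.047 0.012]
z92 [235 268  23  24 402] [0.4988 0.1809 0.0926] [0.049 0.047 0.012]
z92 [403 303  41   5  62] [ 0.4411 -0.1923  0.0929] [0.007 0.085 0.009]
div 78 [ 0.5318 -0.2194  0.0818]
tab 44 [ 0.4343 -0.0121  0.0742] [307 332] [311 342] [[ 0.4306 -0.0218  0.0241]
 [ 0.4347 -0.0123  0.0786]
 [ 0.4406 -0.0028  0.0818]]
```

View pics/crop1.png

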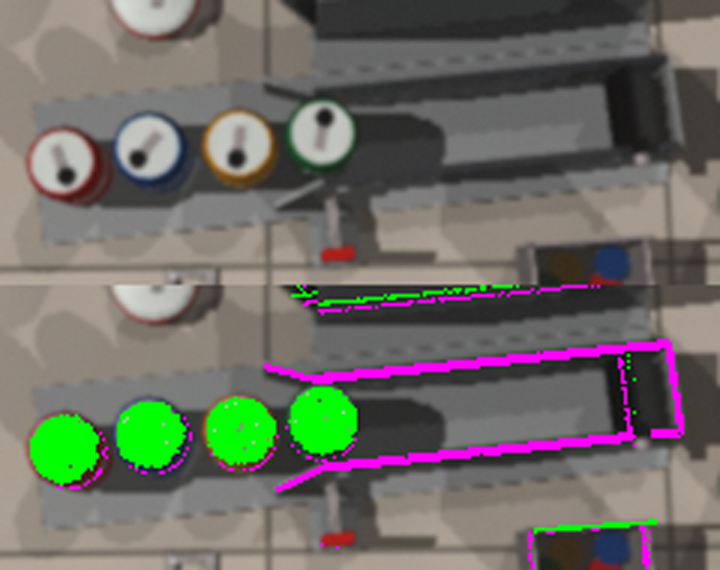

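The crop confirms the four coloured cans (red, blue, yellow, green) on the apron. The rails, divider and red tab also stand out clearly. Next I'll fit the lane frame.

```bash
cat >> h.py <<'E'
def frame():
    f=load('top'); P=cloud(f); Z=P[...,2]; m=(abs(Z-.062)<.006)&(f['depth']>0)
    v,u=np.mgrid[:480,:640]; m&=(u>340)&(u<430)
    # split by rail: image line approx
    c=265+(u-370)*-.083
    A=P[m&(abs(v-(252-(u-330)*.083))<6)][:,:2]; B=P[m&(abs(v-(282-(u-330)*.083))<6)][:,:2]
    L=[cv2.fitLine(x.astype(np.float32),cv2.DIST_HUBER,0,.001,.001).ravel() for x in (A,B)]
    return A,B,L
E
python3 - <<'E'
from h import *
A,B,L=frame(); print(len(A),len(B))
for l in L:
    d=l[:2]*(-np.sign(l[1])); print('dir deg',np.degrees(np.arctan2(d[1],d[0])),l[2:])
ds=[l[:2]*(-np.sign(l[1])) for l in L]; d=sum(ds)/np.linalg.norm(sum(ds)); n=np.array([-d[1],d[0]])
a,b=[l[2:]@n for l in L]; print('gap centre-centre of rail tops',a-b)
c=(a+b)/2
tab=np.array([.4343,-.0121])
o=d*(tab@d)+n*c   # origin at tab's x
print('d',d,'n',n,'origin(from tab)',o)
f=load('top')
Z=lambda p:np.round([(p-o)@d*1000,(p-o)@n*1000],1)
for k,p in dict(green=(.517,-.0022),yellow=(.5102,.0566),blue=(.5084,.1206),red=(.4988,.1809),tab=tab,div=(.5318,-.2194)).items(): print(k,Z(np.array(p)))
P=cloud(f);zz=P[...,2]; v,u=np.mgrid[:480,:640]
ap=(abs(zz-.004)<.003)&(f['depth']>0)&(u>228)&(u<330)&(v>250)&(v<312)
g=f['image'].astype(int); grey=ap&(abs(g[...,0]-g[...,2])<8)
q=P[grey][:,:2]; x=(q-o)@d*1000;y=(q-o)@n*1000; print('apron grey',len(q),np.percentile(x,[0,1,2,5]),np.percentile(y,[1,3,97,99]))
rm=(abs(zz-.062)<.006)&(f['depth']>0)&(u>300)&(u<460)&(v>235)&(v<292); q=P[rm][:,:2]; x=(q-o)@d*1000;y=(q-o)@n*1000
k=abs(y)<60; print('rail x range',x[k].min(),x[k].max(),'y of inner', [ (y[(y>0)&k&(x>20)&(x<180)]).min(), (y[(y<0)&k&(x>20)&(x<180)]).max()],'flare ends',y[k&(x<-35)])
E
```

```text
277 277
dir deg -84.855064 [ 0.56193215 -0.11847132]
dir deg -84.865166 [ 0.49953127 -0.14823472]
gap centre-centre of rail tops 0.064816415
d [ 0.0895876  -0.99597895] n [0.99597895 0.0895876 ] origin(from tab) [ 0.51913865 -0.00446883]
green [-2.5 -1.9]
yellow [-61.6  -3.4]
blue [-125.5    0.5]
red [-186.4   -3.7]
tab [ -0.  -85.2]
div [215.2  -6.6]
apron grey 1849 [-219.04274773 -216.79321788 -214.59658388 -207.45533988] [-52.9370103  -51.78055435  53.37494408  54.46738755]
rail x range -73.08540247408905 259.97775723925184 y of inner [np.float64(28.700977263014273), np.float64(-14.025236473306228)] flare ends [ 46.75228118  46.56487508  44.23933851  44.59288386  44.43502482
  42.81605941  41.50134859  -6.46642383 -15.29561823 -19.50633577
 -21.56060442 -23.38672311 -25.41459675 -27.26652864 -26.7957662
 -26.83069107 -26.98921028 -28.56259387 -28.37075566 -28.42790155
 -42.03042348]
```

```bash
python3 -m crank '[[0,0,0,0,0,0.1836],[0,0,0,0,0,0.1836],[0,0,0,0,0,0.1836],[0,0,0,0,0,0.1836],[0,0,0,0,0,0.1836],[0,0,0,0,0,0.1836],[0,0,0,0,0,0.1836],[0,0,0,0,0,0.1836],[0,0,0,0,0,0]]' 0.19 20
python3 -m crank '[[-0.5,0.3,0,0,0,0],[-1,0.585,0,0,0,0],[-1,0.585,0,0,0,0],[-1,0.585,0,0,0,0],[-1,0.585,0,0,0,0],[-1,0.585,0,0,0,0],[-1,0.585,0,0,0,0],[-1,0.585,0,0,0,0],[-1,0.585,0,0,0,0],[-1,0.585,0,0,0,0],[-0.5,0.3,0,0,0,0],[0,0,0,0,0,0]]'
cat >> h.py <<'E'
O=np.array([.5191,-.0045]);D=np.array([.08959,-.99598]);N=np.array([.99598,.08959])
def C(p): p=np.asarray(p)[:2]-O; return np.round([p@D*1000,p@N*1000],1)
def st():
    from bench import status
    from scipy.spatial.transform import Rotation as R
    s=status.get_obs(); M=R.from_rotvec(s['orientation']).as_matrix()
    F=s['contact_force']
    print('t',round(s['clock'],2),'caddy',C(s['tcp_pos']),'z',round(s['tcp_pos'][2]*1000,1),'grip',round(s['grip_width']*1000,1),'Fd,Fn,Fz',np.round([F[:2]@D,F[:2]@N,F[2]],2),'tilt',np.round(M[:2,2],3),'yaw err deg',round(np.degrees(np.arctan2(M[:2,1]@D,M[:2,1]@N)),2))
    return s
E
python3 -c "
from h import *
st()"
```

```text
clock: 1.0
tcp_pos: [0.2157, 0.6393, 0.2308]
orientation: [2.118, 2.319, -0.001]
contact_force: [0.6, 0.6, -0.0]
grip_width: 0.0161
gripper_force: 0.0
clock: 2.2
tcp_pos: [0.3527, 0.449, 0.2315]
orientation: [2.12, 2.318, 0.0]
contact_force: [0.3, 0.4, -0.1]
grip_width: 0.0164
gripper_force: 0.0
t 2.2 caddy [-466.6 -125.1] z 231.5 grip 16.4 Fd,Fn,Fz [-0.36  0.29 -0.13] tilt [ 0. -0.] yaw err deg 0.05
```

```bash
python3 -m crank '[[-0.5,0.3,0,0,0,0],[-1,0.57,0,0,0,0],[-1,0.57,0,0,0,0],[-1,0.57,0,0,0,0],[-1,0.57,0,0,0,0],[-1,0.57,0,0,0,0],[-1,0.57,0,0,0,0],[-1,0.57,0,0,0,0],[-1,0.57,0,0,0,0],[-1,0.57,0,0,0,0],[-1,0.57,0,0,0,0],[-0.23,0.15,0,0,0,0]]'
python3 -m crank '[[0,0,0.5,0,0,0],[0,0,1,0,0,0],[0,0,1,0,0,0],[0,0,1,0,0,0],[0,0,1,0,0,0],[0,0,0.5,0,0,0],[0,0,0,0,0,0]]'
python3 - <<'E'
from h import *
from bench import eyes
s=st()
f=eyes.grab_frame('top'); pickle.dump(f,open('top1.pkl','wb')); g=eyes.grab_frame('wrist'); pickle.dump(g,open('w1.pkl','wb'))
cv2.imwrite('pics/tw1.png',np.hstack([cv2.resize(f['image'][180:340,160:360],(400,320)),cv2.resize(g['image'],(400,300),interpolation=cv2.INTER_AREA)] if 0 else [cv2.resize(f['image'][180:340,160:360],(400,320)),cv2.resize(g['image'],(400,320))])[:,:,::-1])
E
```

```text
clock: 3.4
tcp_pos: [0.4944, 0.2466, 0.2314]
orientation: [2.119, 2.318, 0.0]
contact_force: [-0.8, -1.1, -0.2]
grip_width: 0.0161
gripper_force: 0.0
clock: 4.1
tcp_pos: [0.4914, 0.2493, 0.1295]
orientation: [-2.114, -2.322, 0.005]
contact_force: [-0.4, -0.4, 0.7]
grip_width: 0.0161
gripper_force: 0.0
t 4.1 caddy [-255.3   -4.8] z 129.5 grip 16.1 Fd,Fn,Fz [ 0.36 -0.46  0.73] tilt [-0.003 -0.002] yaw err deg -0.22
```

View pics/tw1.png

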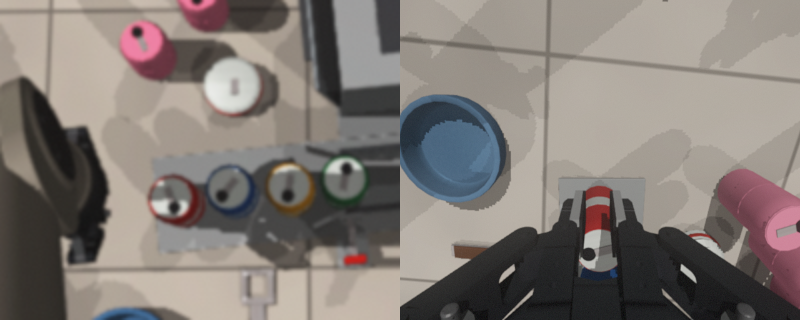

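The top crop shows the gripper behind the red can, with the row undisturbed. In the wrist view the red can is centred between the fingers at about (598,230). Next I lower the gripper behind it.

```bash
python3 -m crank '[[0,0.15,0.5,0,0,0],[0,0,1,0,0,0],[0,0,1,0,0,0],[0,0,1,0,0,0],[0,0,0.8,0,0,0],[0,0,0.5,0,0,0],[0,0,0,0,0,0],[0,0,0,0,0,0]]'
python3 -c "
from h import *
st()"
```

```text
clock: 5.0
tcp_pos: [0.4967, 0.249, 0.0357]
orientation: [2.118, 2.32, 0.001]
contact_force: [0.3, -0.7, 0.7]
grip_width: 0.0162
gripper_force: 0.0
t 5.0 caddy [-254.5    0.4] z 35.7 grip 16.2 Fd,Fn,Fz [0.74 0.26 0.68] tilt [0.001 0.   ] yaw err deg -0.09
```

```bash
python3 -m crank '[[-0.25,-0.05,0,0,0,0],[-0.25,-0.05,0,0,0,0],[-0.25,0,0,0,0,0],[-0.25,0,0,0,0,0],[-0.2,0,0,0,0,0],[-0.1,0,0,0,0,0],[-0.1,0,0,0,0,0],[-0.1,0,0,0,0,0],[-0.1,0,0,0,0,0],[-0.1,0,0,0,0,0]]'
python3 - <<'E'
from h import *
from bench import eyes
st()
f=eyes.grab_frame('wrist'); cv2.imwrite('pics/w2.png',f['image'][200:480,100:540,::-1])
E
```

```text
clock: 6.0
tcp_pos: [0.4973, 0.2148, 0.0353]
orientation: [-2.117, -2.321, -0.0]
contact_force: [0.3, 0.2, 0.5]
grip_width: 0.0165
gripper_force: 0.1
t 6.0 caddy [-220.4   -2.1] z 35.3 grip 16.5 Fd,Fn,Fz [-0.17  0.29  0.51] tilt [-0.  0.] yaw err deg -0.11
```

View pics/w2.png

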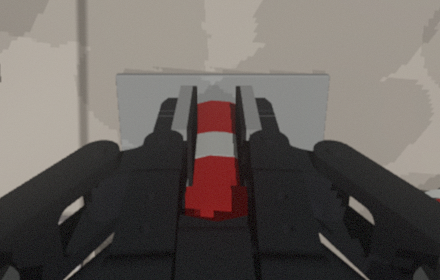

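The red can is nested centrally between the fingers at (216,160) and about in contact. I'll start the slow push.

```bash
cat >> h.py <<'E'
def cans(name):
    from bench import eyes
    f=eyes.grab_frame('top'); pickle.dump(f,open(name+'.pkl','wb')); P=cloud(f); m=(abs(P[...,2]-.092)<.005)&(f['depth']>0)
    hsv=cv2.cvtColor(f['image'],cv2.COLOR_RGB2HSV)
    q=P[...,:2]-O; x=q@D*1000;y=q@N*1000
    m&=(x>-230)&(x<245)&(abs(y)<45)
    n,l,s,c=cv2.connectedComponentsWithStats(m.astype(np.uint8))
    for i in range(1,n):
        if s[i,4]>40:
            k=l==i; (cx,cy),rad=cv2.minEnclosingCircle(np.stack([x[k],y[k]],-1).astype(np.float32)); print('can? area',s[i,4],'mean',round(x[k].mean(),1),round(y[k].mean(),1),'circ',round(cx,1),round(cy,1),round(rad,1))
E
python3 -m crank '[[-0.15,0.005,0,0,0,0],[-0.15,0.005,0,0,0,0],[-0.15,0.005,0,0,0,0],[-0.15,0.005,0,0,0,0],[-0.15,0.005,0,0,0,0],[-0.15,0.005,0,0,0,0],[-0.15,0.005,0,0,0,0],[-0.15,0.005,0,0,0,0],[-0.15,0.005,0,0,0,0],[-0.15,0.005,0,0,0,0],[-0.15,0.005,0,0,0,0],[-0.15,0.005,0,0,0,0]]'
python3 -c "
from h import *
st();cans('t2')"
```

```text
clock: 7.25
tcp_pos: [0.5018, 0.1788, 0.0353]
orientation: [-2.118, -2.321, -0.0]
contact_force: [1.2, 1.3, -0.4]
grip_width: 0.0163
gripper_force: 0.2
t 7.25 caddy [-184.1   -0.8] z 35.3 grip 16.3 Fd,Fn,Fz [-1.2   1.27 -0.39] tilt [-0.  0.] yaw err deg -0.09
can? area 370 mean -93.6 7.5 circ -93.7 7.6 24.4
can? area 380 mean 10.9 -3.2 circ 10.8 -2.8 24.8
can? area 374 mean -41.7 -0.2 circ -41.6 -0.6 24.7
can? area 303 mean -141.1 -3.5 circ -145.3 -3.0 24.9
```

Blue has bulged about 8 mm towards +y, so I'll stop and straighten it. I'll straddle it with open fingers and nudge it back to the line.

```bash
python3 -m crank '[[0.3,0,0,0,0,0],[0.7,0,0,0,0,0],[0.5,0,-0.5,0,0,0],[0,0,-1,0,0,0],[0,0,-1,0,0,0],[0,0,-1,0,0,0],[0,0,-1,0,0,0],[-0.5,0,-0.5,0,0,0],[-1,0.1,0,0,0,0],[-1,0.1,0,0,0,0],[-1,0.1,0,0,0,0],[-1,0.1,0,0,0,0]]' 0.9
python3 -m crank '[[-1,0,0,0,0,0],[-0.5,0,0,0,0,0],[0,0,0,0,0,0],[0,0,0,0,0,0]]'
python3 -c "
from h import *
st();cans('t3')
P=cloud(load('top'));print('crushed',C(P[223,276]),P[223,276,2])"
```

```text
clock: 8.5
tcp_pos: [0.515, 0.1193, 0.1354]
orientation: [-2.117, -2.321, 0.0]
contact_force: [0.6, -0.1, 0.2]
grip_width: 0.077
gripper_force: 0.0
clock: 8.9
tcp_pos: [0.5178, 0.091, 0.1353]
orientation: [-2.117, -2.321, -0.0]
contact_force: [0.1, -0.1, -0.0]
grip_width: 0.0767
gripper_force: 0.0
t 8.9 caddy [-95.2   7.3] z 135.3 grip 76.7 Fd,Fn,Fz [ 0.09  0.09 -0.03] tilt [-0.     0.001] yaw err deg -0.13
can? area 371 mean 11.0 -3.2 circ 11.7 -3.2 24.5
can? area 362 mean -40.1 -0.5 circ -41.1 0.1 24.5
crushed [-118.   124.9] 0.029834306105426034
```

```bash
python3 -m crank '[[0.1,0,0.5,0,0,0],[0,0,1,0,0,0],[0,0,1,0,0,0],[0,0,1,0,0,0],[0,0,0.7,0,0,0],[0,0,0.3,0,0,0],[0,0,0,0,0,0]]'
python3 -m crank '[[0,0,0,0,0,0],[0,0,0,0,0,0],[0,0,0,0,0,0],[0,-0.05,0,0,0,0],[0,-0.05,0,0,0,0],[0,-0.05,0,0,0,0],[0,-0.05,0,0,0,0],[0,-0.05,0,0,0,0],[0,-0.05,0,0,0,0],[0,-0.04,0,0,0,0],[0,0,0,0,0,0]]' 0.655
python3 -c "
from h import *
st()"
```

```text
clock: 9.65
tcp_pos: [0.5173, 0.0924, 0.0445]
orientation: [-2.117, -2.321, 0.002]
contact_force: [0.6, -0.2, 0.6]
grip_width: 0.0769
gripper_force: 0.0
clock: 10.75
tcp_pos: [0.5108, 0.0915, 0.0453]
orientation: [-2.118, -2.32, 0.0]
contact_force: [0.7, -1.1, 1.1]
grip_width: 0.0559
gripper_force: 0.0
t 10.75 caddy [-96.3   0.3] z 45.3 grip 55.9 Fd,Fn,Fz [1.11 0.59 1.07] tilt [-0. -0.] yaw err deg -0.1
```

```bash
python3 -m crank '[[0,0,0,0,0,0],[0,0,-0.5,0,0,0],[0,0,-1,0,0,0],[0,0,-1,0,0,0],[0,0,-1,0,0,0],[0,0,-1,0,0,0],[0.5,0,0,0,0,0],[1,0,0,0,0,0],[1,0,0,0,0,0],[1,0,0,0,0,0],[1,0,0,0,0,0],[1,0,0,0,0,0]]' 0.72
python3 -m crank '[[0.5,0,0,0,0,0],[0,0,0.5,0,0,0],[0,0,1,0,0,0],[0,0,1,0,0,0],[0,0,1,0,0,0],[0,0,1,0,0,0],[0,0,0.5,0,0,0],[0,0,0,0,0,0]]' 0.19
python3 -c "
from h import *
st();cans('t4')"
```

```text
clock: 11.95
tcp_pos: [0.5002, 0.2023, 0.1349]
orientation: [-2.117, -2.321, 0.001]
contact_force: [0.8, 0.8, 0.1]
grip_width: 0.0612
gripper_force: 0.0
clock: 12.75
tcp_pos: [0.499, 0.2094, 0.0337]
orientation: [-2.119, -2.319, 0.005]
contact_force: [-0.1, -0.1, 1.0]
grip_width: 0.0157
gripper_force: 0.0
t 12.75 caddy [-214.9   -0.8] z 33.7 grip 15.7 Fd,Fn,Fz [ 0.1  -0.14  0.96] tilt [-0.003 -0.002] yaw err deg -0.03
can? area 379 mean 11.2 -3.9 circ 11.6 -3.9 24.7
can? area 374 mean -94.0 -0.1 circ -94.1 0.1 24.4
can? area 370 mean -41.4 -4.0 circ -41.2 -3.3 24.6
can? area 378 mean -146.3 -4.6 circ -146.8 -4.4 24.1
```

```bash
python3 -m crank '[[-0.3,-0.08,0,0,0,0],[-0.4,0,0,0,0,0],[-0.25,0,0,0,0,0],[-0.15,0,0,0,0,0],[-0.15,0,0,0,0,0],[-0.15,0.03,0,0,0,0],[-0.15,0.045,0,0,0,0],[-0.15,0.045,0,0,0,0],[-0.15,0.045,0,0,0,0],[-0.15,0.045,0,0,0,0]]'
python3 -c "
from h import *
st();cans('t5')"
```

```text
clock: 13.8
tcp_pos: [0.5064, 0.1713, 0.0353]
orientation: [-2.117, -2.321, -0.0]
contact_force: [0.5, 0.2, -0.1]
grip_width: 0.0157
gripper_force: 0.2
t 13.8 caddy [-176.3    3.1] z 35.3 grip 15.7 Fd,Fn,Fz [-0.17  0.52 -0.06] tilt [0. 0.] yaw err deg -0.1
can? area 385 mean -85.5 5.8 circ -85.7 6.3 24.2
can? area 369 mean 19.1 -4.3 circ 19.3 -3.9 23.9
can? area 375 mean -33.2 -2.8 circ -33.1 -2.2 24.3
can? area 297 mean -133.2 0.4 circ -137.1 2.1 24.7
```

Red's sideways shift dragged blue off the line again, to +6 mm. I'll realign blue and then red more tightly on yellow's line, and after that push straight.

```bash
python3 -m crank '[[0.3,0,0,0,0,0],[0.7,0,0,0,0,0],[0.3,0,-0.5,0,0,0],[0,0,-1,0,0,0],[0,0,-1,0,0,0],[0,0,-1,0,0,0],[-0.3,0,-1,0,0,0],[-1,0.1,0,0,0,0],[-1,0,0,0,0,0],[-1,0,0,0,0,0],[-1,0,0,0,0,0],[-1,0,0,0,0,0]]' 0.9
python3 -m crank '[[-0.2,0,0.3,0,0,0],[0,0,1,0,0,0],[0,0,1,0,0,0],[0,0,1,0,0,0],[0,0,0.7,0,0,0],[0,0,0,0,0,0]]'
python3 -c "
from h import *
st()"
```

```text
clock: 15.05
tcp_pos: [0.5157, 0.0923, 0.1261]
orientation: [2.116, 2.322, 0.001]
contact_force: [0.7, 0.1, 0.5]
grip_width: 0.0769
gripper_force: 0.0
clock: 15.65
tcp_pos: [0.5145, 0.0888, 0.0437]
orientation: [-2.115, -2.321, 0.004]
contact_force: [-0.7, 0.7, -0.2]
grip_width: 0.0769
gripper_force: 0.0
t 15.65 caddy [-93.4   3.8] z 43.7 grip 76.9 Fd,Fn,Fz [-0.75 -0.64 -0.25] tilt [-0.003 -0.001] yaw err deg -0.18
```

```bash
python3 -m crank '[[-0.3,0,0,0,0,0],[0,0,0,0,0,0],[0,0,0,0,0,0],[0,-0.05,0,0,0,0],[0,-0.05,0,0,0,0],[0,-0.05,0,0,0,0],[0,-0.05,0,0,0,0],[0,-0.05,0,0,0,0],[0,-0.05,0,0,0,0],[0,-0.04,0,0,0,0],[0,0,0,0,0,0]]' 0.645
python3 -c "
from h import *
st()"
```

```text
clock: 16.75
tcp_pos: [0.5094, 0.0814, 0.0452]
orientation: [-2.117, -2.32, 0.0]
contact_force: [-0.5, -0.4, -0.2]
grip_width: 0.0551
gripper_force: 0.0
t 16.75 caddy [-86.4  -1.9] z 45.2 grip 55.1 Fd,Fn,Fz [ 0.38 -0.58 -0.2 ] tilt [-0. -0.] yaw err deg -0.1
```

```bash
python3 -m crank '[[0,0,0,0,0,0],[0,0,-0.5,0,0,0],[0,0,-1,0,0,0],[0,0,-1,0,0,0],[0,0,-1,0,0,0],[0.2,0.1,-0.5,0,0,0],[1,0,0,0,0,0],[1,0,0,0,0,0],[0.45,0,0,0,0,0],[0,0,0,0,0,0]]' 0.8
python3 -c "
from h import *
st();cans('t6')"
python3 -m crank '[[0,0,0.5,0,0,0],[0,0,1,0,0,0],[0,0,1,0,0,0],[0,0,1,0,0,0],[0,0,0.5,0,0,0],[0,0,0,0,0,0]]' 0.85
python3 -c "
from h import *
st()"
```

```text
clock: 17.75
tcp_pos: [0.5066, 0.1359, 0.1252]
orientation: [-2.114, -2.323, -0.0]
contact_force: [0.3, -0.1, 0.4]
grip_width: 0.0686
gripper_force: 0.0
t 17.75 caddy [-1.409e+02  1.000e-01] z 125.2 grip 68.6 Fd,Fn,Fz [0.11 0.33 0.43] tilt [-0.  0.] yaw err deg -0.26
can? area 382 mean 19.7 -4.2 circ 20.1 -4.9 25.2
can? area 382 mean -85.5 -2.7 circ -85.3 -2.9 24.7
can? area 374 mean -32.7 -5.8 circ -33.3 -6.0 24.8
clock: 18.4
tcp_pos: [0.5058, 0.133, 0.0438]
orientation: [-2.118, -2.318, 0.005]
contact_force: [0.1, -1.0, -0.4]
grip_width: 0.0725
gripper_force: 0.0
t 18.4 caddy [-138.1   -0.9] z 43.8 grip 72.5 Fd,Fn,Fz [ 1.01  0.04 -0.41] tilt [-0.003 -0.002] yaw err deg -0.02
```

```bash
python3 -m crank '[[0,0,0,0,0,0],[0,0,0,0,0,0],[0,0,0,0,0,0],[0,0,0,0,0,0]]' 0.645
python3 -m crank '[[0,0,0,0,0,0],[0,0,-0.5,0,0,0],[0,0,-1,0,0,0],[0,0,-1,0,0,0],[0,0,-1,0,0,0],[0,0,-1,0,0,0],[0.5,0,0,0,0,0],[1,0,0,0,0,0],[1,0,0,0,0,0],[0.8,0,0,0,0,0],[0,0,0.5,0,0,0],[0,0,1,0,0,0]]' 0.75
python3 -m crank '[[0,0,1,0,0,0],[0,0,1,0,0,0],[0,0,1,0,0,0],[0,0,0.5,0,0,0],[0,0,0,0,0,0]]' 0.19
python3 -c "
from h import *
st();cans('t7')"
```

```text
clock: 18.8
tcp_pos: [0.5073, 0.1346, 0.0459]
orientation: [2.117, 2.32, 0.002]
contact_force: [0.7, 0.3, -0.0]
grip_width: 0.0548
gripper_force: 0.1
clock: 20.0
tcp_pos: [0.5016, 0.2006, 0.1053]
orientation: [2.116, 2.321, 0.003]
contact_force: [-0.3, -0.4, -0.3]
grip_width: 0.0639
gripper_force: 0.0
clock: 20.5
tcp_pos: [0.4997, 0.1987, 0.0336]
orientation: [-2.118, -2.319, 0.006]
contact_force: [1.3, 0.1, 0.1]
grip_width: 0.0158
gripper_force: 0.0
t 20.5 caddy [-204.1   -1.1] z 33.6 grip 15.8 Fd,Fn,Fz [0.01 1.31 0.05] tilt [-0.003 -0.002] yaw err deg -0.05
can? area 376 mean 20.0 -4.3 circ 20.1 -3.4 24.3
can? area 376 mean -32.6 -5.5 circ -33.4 -5.8 24.6
can? area 370 mean -138.1 -0.3 circ -138.1 0.7 24.2
can? area 380 mean -85.1 -3.1 circ -84.9 -1.7 24.6
```

```bash
python3 -m crank '[[-0.3,0.08,0,0,0,0],[-0.4,0,0,0,0,0],[-0.3,0,0,0,0,0],[-0.15,0,0,0,0,0],[-0.1,0,0,0,0,0],[-0.1,0,0,0,0,0],[-0.1,0,0,0,0,0],[-0.1,0,0,0,0,0],[-0.1,0,0,0,0,0],[-0.12,0,0,0,0,0],[-0.12,0,0,0,0,0],[-0.12,0,0,0,0,0]]'
python3 -c "
from h import *
st();cans('t8')"
```

```text
clock: 21.75
tcp_pos: [0.5061, 0.16, 0.0353]
orientation: [-2.118, -2.321, -0.0]
contact_force: [-0.3, 0.7, 0.8]
grip_width: 0.016
gripper_force: 0.1
t 21.75 caddy [-165.     1.8] z 35.3 grip 16.0 Fd,Fn,Fz [-0.69 -0.2   0.77] tilt [0. 0.] yaw err deg -0.1
can? area 373 mean 31.0 -4.3 circ 31.7 -3.5 24.4
can? area 379 mean -74.2 -3.4 circ -75.0 -3.2 24.3
can? area 370 mean -21.1 -6.4 circ -21.0 -6.9 24.7
can? area 285 mean -121.4 -0.7 circ -126.3 0.2 24.0
```

```bash
python3 -m crank '[[-0.13,0,0,0,0,0],[-0.13,0,0,0,0,0],[-0.13,0,0,0,0,0],[-0.13,0,0,0,0,0],[-0.13,0,0,0,0,0],[-0.13,0,0,0,0,0]]'
python3 -c "
from h import *
st();cans('t9')"
```

```text
clock: 22.4
tcp_pos: [0.5075, 0.1444, 0.0353]
orientation: [-2.118, -2.321, 0.0]
contact_force: [-0.1, 0.7, 0.4]
grip_width: 0.0162
gripper_force: 0.1
t 22.4 caddy [-149.3    1.8] z 35.3 grip 16.2 Fd,Fn,Fz [-0.73 -0.08  0.36] tilt [-0. -0.] yaw err deg -0.1
can? area 383 mean 46.9 -3.9 circ 46.8 -3.7 24.9
can? area 372 mean -58.7 -0.9 circ -58.4 -0.3 24.5
can? area 377 mean -5.7 -4.4 circ -5.7 -3.9 24.4
can? area 277 mean -105.6 -1.0 circ -110.7 0.6 24.5
```

```bash
python3 -m crank '[[-0.13,-0.02,0,0,0,0],[-0.13,-0.02,0,0,0,0],[-0.13,-0.02,0,0,0,0],[-0.13,-0.02,0,0,0,0],[-0.13,-0.02,0,0,0,0],[-0.13,-0.02,0,0,0,0]]'
python3 -c "
from h import *
st();cans('t10')"
```

```text
clock: 23.05
tcp_pos: [0.5065, 0.1286, 0.0353]
orientation: [-2.118, -2.32, 0.0]
contact_force: [-0.2, 1.1, 0.4]
grip_width: 0.0163
gripper_force: 0.1
t 23.05 caddy [-133.7   -0.6] z 35.3 grip 16.3 Fd,Fn,Fz [-1.09 -0.08  0.44] tilt [-0. -0.] yaw err deg -0.09
can? area 372 mean 62.6 -3.7 circ 62.6 -2.7 24.8
can? area 382 mean 9.7 -4.0 circ 9.7 -3.3 24.3
can? area 378 mean -42.9 -2.1 circ -44.3 -1.7 24.9
can? area 257 mean -89.1 -3.3 circ -95.8 -1.5 24.3
```

```bash
python3 -m crank '[[-0.13,-0.01,0,0,0,0],[-0.13,-0.01,0,0,0,0],[-0.13,-0.01,0,0,0,0],[-0.13,0,0,0,0,0],[-0.13,0,0,0,0,0],[-0.13,0,0,0,0,0],[-0.13,0,0,0,0,0]]'
python3 -c "
from h import *
st();cans('t11')"
```

```text
clock: 23.8
tcp_pos: [0.5076, 0.1105, 0.0353]
orientation: [2.118, 2.321, -0.0]
contact_force: [-0.2, 0.5, 0.2]
grip_width: 0.016
gripper_force: 0.1
t 23.8 caddy [-115.5   -1.1] z 35.3 grip 16.0 Fd,Fn,Fz [-0.56 -0.15  0.24] tilt [-0. -0.] yaw err deg -0.09
can? area 367 mean 80.8 -2.9 circ 81.1 -2.4 24.6
can? area 371 mean 27.6 -4.1 circ 27.9 -3.5 24.7
can? area 378 mean -24.7 -2.9 circ -25.3 -1.9 24.9
can? area 222 mean -68.8 -4.9 circ -74.9 -3.2 23.8
```

```bash
python3 -m crank '[[-0.14,0,0,0,0,0],[-0.14,0,0,0,0,0],[-0.14,0,0,0,0,0],[-0.14,0,0,0,0,0],[-0.14,0,0,0,0,0],[-0.14,0,0,0,0,0],[-0.14,0,0,0,0,0],[-0.14,0,0,0,0,0],[-0.14,0,0,0,0,0]]'
python3 -c "
from h import *
st();cans('t12')"
```

```text
clock: 24.75
tcp_pos: [0.5099, 0.0854, 0.0353]
orientation: [-2.118, -2.321, -0.0]
contact_force: [-1.0, 1.0, 0.3]
grip_width: 0.0159
gripper_force: 0.1
t 24.75 caddy [-90.3  -1.1] z 35.3 grip 15.9 Fd,Fn,Fz [-1.06 -0.93  0.25] tilt [-0.  0.] yaw err deg -0.1
can? area 365 mean 105.5 -2.6 circ 105.6 -2.1 25.0
can? area 370 mean 0.4 -3.0 circ 0.8 -2.3 24.3
can? area 372 mean 52.9 -4.1 circ 53.4 -3.9 24.5
can? area 150 mean -40.4 -5.6 circ -49.2 -2.7 22.6
```

```bash
python3 -m crank '[[-0.14,0,0,0,0,0],[-0.14,0,0,0,0,0],[-0.14,0,0,0,0,0],[-0.14,0,0,0,0,0],[-0.14,0,0,0,0,0],[-0.14,0,0,0,0,0],[-0.14,0,0,0,0,0],[-0.14,0,0,0,0,0],[-0.14,0.005,0,0,0,0],[-0.14,0.005,0,0,0,0],[-0.14,0.005,0,0,0,0],[-0.14,0.005,0,0,0,0]]'
python3 -m crank '[[-0.14,0.005,0,0,0,0],[-0.14,0.005,0,0,0,0],[-0.14,0.005,0,0,0,0],[-0.14,0.005,0,0,0,0],[-0.14,0,0,0,0,0],[-0.14,0,0,0,0,0],[-0.14,0,0,0,0,0],[-0.14,0,0,0,0,0],[-0.14,0,0,0,0,0],[-0.14,0,0,0,0,0]]'
python3 -c "
from h import *
st();cans('t13')"
```

```text
clock: 26.0
tcp_pos: [0.5134, 0.052, 0.0353]
orientation: [-2.118, -2.321, -0.0]
contact_force: [0.7, 0.3, 0.3]
grip_width: 0.0162
gripper_force: 0.1
clock: 27.0
tcp_pos: [0.5164, 0.0241, 0.0353]
orientation: [2.118, 2.321, 0.0]
contact_force: [0.1, 0.6, -0.0]
grip_width: 0.0163
gripper_force: 0.1
t 27.0 caddy [-28.7  -0.2] z 35.3 grip 16.3 Fd,Fn,Fz [-0.6   0.15 -0.  ] tilt [ 0. -0.] yaw err deg -0.1
can? area 375 mean 166.6 -1.2 circ 167.1 -1.1 24.1
can? area 376 mean 114.1 -4.5 circ 115.1 -4.3 24.5
can? area 375 mean 61.5 -2.2 circ 61.8 -1.7 24.6
```

```bash
python3 -m crank '[[-0.13,0,0,0,0,0],[-0.13,0,0,0,0,0],[-0.13,0,0,0,0,0],[-0.13,0,0,0,0,0],[-0.13,0,0,0,0,0],[-0.13,0,0,0,0,0],[-0.13,0,0,0,0,0],[-0.08,0,0,0,0,0]]'
python3 -m crank '[[-0.05,0,0,0,0,0],[-0.05,0,0,0,0,0]]'
python3 -c "
from h import *
st();cans('t14')"
python3 -m crank '[[-0.04,0,0,0,0,0],[-0.04,0,0,0,0,0]]'
python3 -c "
from h import *
st()"
```

```text
clock: 27.85
tcp_pos: [0.5182, 0.0043, 0.0353]
orientation: [2.118, 2.32, -0.0]
contact_force: [-0.4, 0.7, 1.3]
grip_width: 0.0163
gripper_force: 0.1
clock: 28.05
tcp_pos: [0.5183, 0.0026, 0.0353]
orientation: [-2.117, -2.321, -0.0]
contact_force: [0.0, 0.8, 0.5]
grip_width: 0.0157
gripper_force: 0.1
t 28.05 caddy [-7.2 -0.1] z 35.3 grip 15.7 Fd,Fn,Fz [-0.83  0.11  0.46] tilt [-0.  0.] yaw err deg -0.1
can? area 385 mean 188.1 -0.8 circ 188.6 -0.1 24.9
can? area 375 mean 135.6 -4.1 circ 135.4 -3.8 24.9
can? area 371 mean 83.4 -2.3 circ 82.9 -1.5 24.5
clock: 28.3
tcp_pos: [0.5185, 0.0011, 0.0353]
orientation: [-2.117, -2.321, -0.0]
contact_force: [0.1, 0.6, -0.8]
grip_width: 0.0162
gripper_force: 0.1
t 28.3 caddy [-5.7 -0.1] z 35.3 grip 16.2 Fd,Fn,Fz [-0.55  0.11 -0.76] tilt [-0.  0.] yaw err deg -0.11
```

```bash
python3 -m crank '[[-0.035,0,0,0,0,0],[-0.035,0,0,0,0,0],[-0.035,0,0,0,0,0]]'
python3 -c "
from h import *
st()"
```

```text
clock: 28.6
tcp_pos: [0.5187, -0.0011, 0.0353]
orientation: [-2.118, -2.321, -0.0]
contact_force: [0.2, 0.4, 0.6]
grip_width: 0.0161
gripper_force: 0.1
t 28.6 caddy [-3.5 -0.1] z 35.3 grip 16.1 Fd,Fn,Fz [-0.38  0.22  0.58] tilt [-0.  0.] yaw err deg -0.1
```

```bash
python3 -m crank '[[-0.035,0,0,0,0,0],[-0.035,0,0,0,0,0]]'
python3 -c "
from h import *
st()"
```

```text
clock: 28.8
tcp_pos: [0.5189, -0.0015, 0.0354]
orientation: [-2.116, -2.321, -0.001]
contact_force: [-0.9, 6.0, 1.6]
grip_width: 0.0159
gripper_force: 1.1
t 28.8 caddy [-3.  0.] z 35.4 grip 15.9 Fd,Fn,Fz [-6.03 -0.38  1.59] tilt [-0.     0.001] yaw err deg -0.14
```

```bash
python3 -m crank '[[-0.03,0,0,0,0,0],[-0.03,0,0,0,0,0]]'
python3 -c "
from h import *
st()"
```

```text
clock: 29.0
tcp_pos: [0.5189, -0.0017, 0.0354]
orientation: [-2.115, -2.321, -0.002]
contact_force: [-2.0, 7.4, 2.6]
grip_width: 0.016
gripper_force: 1.7
t 29.0 caddy [-2.8  0.1] z 35.4 grip 16.0 Fd,Fn,Fz [-7.53 -1.32  2.63] tilt [-0.     0.002] yaw err deg -0.19
```

```bash
python3 -m crank '[[0,0,0,0,0,0],[0,0,0,0,0,0],[0,0,0,0,0,0]]'
python3 -c "
from h import *
st();cans('t15')"
```

```text
clock: 29.3
tcp_pos: [0.519, -0.0016, 0.0354]
orientation: [-2.115, -2.321, -0.002]
contact_force: [-0.8, 6.8, 3.2]
grip_width: 0.0162
gripper_force: 1.5
t 29.3 caddy [-2.9  0.2] z 35.4 grip 16.2 Fd,Fn,Fz [-6.81 -0.17  3.2 ] tilt [-0.     0.002] yaw err deg -0.2
can? area 369 mean 191.7 -0.7 circ 192.4 -0.1 24.4
can? area 368 mean 139.2 -3.9 circ 140.1 -3.8 24.4
can? area 344 mean 88.4 -2.3 circ 86.9 -1.6 24.2
```

The row is pressed home at about 7 N against the divider, at x ≈ 219. I'll back off and go to the bolt tab.

```bash
python3 -m crank '[[0.1,0,0,0,0,0],[0.2,0,0,0,0,0],[0.7,0,0,0,0,0],[1,0,0,0,0,0],[0,0,-1,0,0,0],[0,0,-1,0,0,0],[0,0,-1,0,0,0],[0,0,-1,0,0,0],[0,0,-1,0,0,0],[-0.5,-0.8,0,0,0,0],[-0.6,-1,0,0,0,0],[-0.6,-1,0,0,0,0]]'
python3 -m crank '[[0,-1,0,0,0,0],[0,-0.4,0,0,0,0],[0,0,0,0,0,0],[0,0,0,0,0,0]]' 0.3
python3 - <<'E'
from h import *
from bench import eyes
st();cans('t16')
f=eyes.grab_frame('wrist'); g=eyes.grab_frame('side')
cv2.imwrite('pics/w3.png',np.hstack([cv2.resize(f['image'],(400,300)),cv2.resize(g['image'][200:380,230:430],(400,300))])[:,:,::-1])
pickle.dump(f,open('w3.pkl','wb'))
for p in ([0,-85.2],[0,-83.5]):
  w=O+D*p[0]/1000+N*p[1]/1000; print(proj(f,[*w,.078]))
hsv=cv2.cvtColor(f['image'],cv2.COLOR_RGB2HSV); m=((hsv[...,0]<8)|(hsv[...,0]>172))&(hsv[...,1]>150)&(hsv[...,2]>90)
n,l,s,c=cv2.connectedComponentsWithStats(m.astype(np.uint8)); P=cloud(f)
for i in range(1,n):
  if s[i,4]>80: k=(l==i)&(f['depth']>0); q=P[k]; t=q[abs(q[:,2]-.078)<.004]; print(s[i],len(t),C(q.mean(0)),q[:,2].min(),q[:,2].max(), C(t.mean(0)) if len(t) else '')
E
```

```text
clock: 30.55
tcp_pos: [0.4619, -0.0025, 0.1353]
orientation: [2.117, 2.321, 0.0]
contact_force: [-0.5, -0.4, 0.6]
grip_width: 0.0161
gripper_force: 0.0
clock: 30.95
tcp_pos: [0.4358, -0.0046, 0.1356]
orientation: [2.116, 2.321, 0.002]
contact_force: [0.3, 0.5, 0.1]
grip_width: 0.0255
gripper_force: 0.0
t 30.95 caddy [ -7.4 -83. ] z 135.6 grip 25.5 Fd,Fn,Fz [-0.51  0.38  0.11] tilt [0.001 0.   ] yaw err deg -0.15
can? area 381 mean 191.7 -0.8 circ 191.9 -0.9 25.0
can? area 362 mean 139.0 -4.1 circ 139.5 -3.4 24.5
can? area 272 mean 90.8 1.9 circ 87.4 -1.2 23.8
can? area 199 mean 34.9 7.8 circ 34.0 4.0 23.5
(np.float64(309.21774520404654), np.float64(269.9635480546796))
(np.float64(312.1375754018371), np.float64(269.967261063274))
[585   8  55 110 455] 0 [-116.8  105.1] 0.011515932988047373 0.017917826627579292 
[306 225  14  60 724] 511 [ -5.7 -83.4] 0.026938821772916288 0.07940574176617379 [ -2.6 -83.4]
[403 245  48  26 514] 0 [ 8.4 -4.9] 0.013125787288250201 0.0393231961548918 
[ 402  267   95   85 3012] 740 [16.  -9.6] 0.05692871739105257 0.17785238946300957 [ 15.  -10.1]
```

View pics/w3.png

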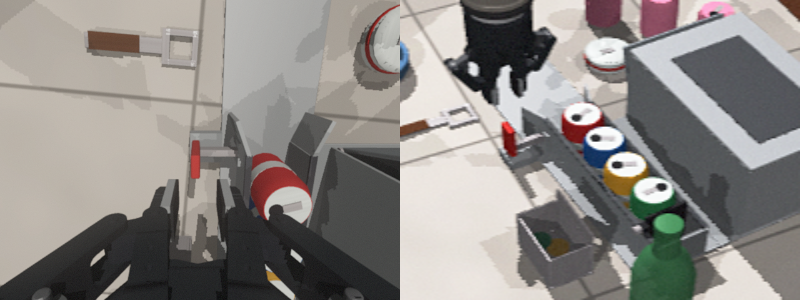

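The wrist view shows the red tab at (195,160), lined up between the fingers. The side view shows four upright cans in a closed row against the divider. I'll descend astride the tab.

```bash
python3 -m crank '[[0,0,0.5,0,0,0],[0,0,1,0,0,0],[0,0,1,0,0,0],[0,0,0.6,0,0,0],[0,0,0.35,0,0,0],[0,0,0,0,0,0],[0,0,0,0,0,0]]'
python3 -c "
from h import *
st()"
python3 -m crank '[[0,0.2,0,0,0,0],[0,0.2,0,0,0,0],[0,0.2,0,0,0,0],[0,0.2,0,0,0,0],[0,0.2,0,0,0,0]]'
python3 -c "
from h import *
st()"
```

```text
clock: 31.8
tcp_pos: [0.435, -0.0054, 0.0665]
orientation: [2.118, 2.32, 0.0]
contact_force: [0.1, 0.4, -0.6]
grip_width: 0.0254
gripper_force: 0.0
t 31.8 caddy [ -6.6 -83.8] z 66.5 grip 25.4 Fd,Fn,Fz [-0.38  0.13 -0.61] tilt [0. 0.] yaw err deg -0.09
clock: 32.3
tcp_pos: [0.4548, -0.0034, 0.0663]
orientation: [-2.117, -2.32, 0.0]
contact_force: [-2.5, -0.6, 1.7]
grip_width: 0.0252
gripper_force: 0.8
t 32.3 caddy [ -6.8 -63.9] z 66.3 grip 25.2 Fd,Fn,Fz [ 0.4  -2.53  1.73] tilt [-0.  0.] yaw err deg -0.1
```

```bash
python3 -m crank '[[0,0.2,0,0,0,0],[0,0.2,0,0,0,0],[0,0.2,0,0,0,0],[0,0.2,0,0,0,0],[0,0.2,0,0,0,0],[0,0.15,0,0,0,0],[0,0.1,0,0,0,0]]'
python3 -c "
from h import *
st()"
python3 -m crank '[[0,0.05,0,0,0,0],[0,0.05,0,0,0,0]]'
python3 -c "
from h import *
st()"
```

```text
clock: 33.0
tcp_pos: [0.4798, -0.0012, 0.0663]
orientation: [2.118, 2.321, 0.0]
contact_force: [-0.8, 0.6, 1.2]
grip_width: 0.0258
gripper_force: 0.8
t 33.0 caddy [ -6.8 -38.8] z 66.3 grip 25.8 Fd,Fn,Fz [-0.67 -0.78  1.23] tilt [0. 0.] yaw err deg -0.1
clock: 33.2
tcp_pos: [0.4815, -0.001, 0.0663]
orientation: [-2.118, -2.32, 0.0]
contact_force: [-1.4, -0.2, 0.7]
grip_width: 0.0257
gripper_force: 0.8
t 33.2 caddy [ -6.8 -37.2] z 66.3 grip 25.7 Fd,Fn,Fz [ 0.08 -1.44  0.69] tilt [-0.  0.] yaw err deg -0.1
```

```bash
python3 -m crank '[[0,0.05,0,0,0,0],[0,0.05,0,0,0,0]]'
python3 -c "
from h import *
st()"
python3 -m crank '[[0,0.03,0,0,0,0],[0,0.02,0,0,0,0]]'
python3 -c "
from h import *
st()"
```

```text
clock: 33.4
tcp_pos: [0.4827, -0.0009, 0.0662]
orientation: [-2.117, -2.32, 0.002]
contact_force: [-5.1, 0.2, 3.2]
grip_width: 0.0255
gripper_force: 2.6
t 33.4 caddy [ -6.8 -36. ] z 66.2 grip 25.5 Fd,Fn,Fz [-0.66 -5.02  3.17] tilt [-0.002  0.   ] yaw err deg -0.09
clock: 33.6
tcp_pos: [0.4827, -0.0009, 0.066]
orientation: [-2.116, -2.318, 0.004]
contact_force: [-6.1, -0.6, 5.6]
grip_width: 0.0255
gripper_force: 3.5
t 33.6 caddy [ -6.8 -35.9] z 66.0 grip 25.5 Fd,Fn,Fz [ 0.02 -6.11  5.62] tilt [-0.004  0.   ] yaw err deg -0.08
```

```bash
python3 -m crank '[[0,0.04,0,0,0,0],[0,0.04,0,0,0,0],[0,0,0,0,0,0]]'
python3 - <<'E'
from h import *
from bench import eyes
st()
f=eyes.grab_frame('wrist')
cv2.imwrite('pics/w4.png',cv2.resize(f['image'][200:440,220:540],(640,480))[:,:,::-1])
E
```

```text
clock: 33.9
tcp_pos: [0.4827, -0.0009, 0.0657]
orientation: [-2.115, -2.316, 0.007]
contact_force: [-9.7, -0.4, 7.8]
grip_width: 0.0256
gripper_force: 4.8
t 33.9 caddy [ -6.8 -35.9] z 65.7 grip 25.6 Fd,Fn,Fz [-0.42 -9.68  7.85] tilt [-0.007  0.   ] yaw err deg -0.07
```

View pics/w4.png

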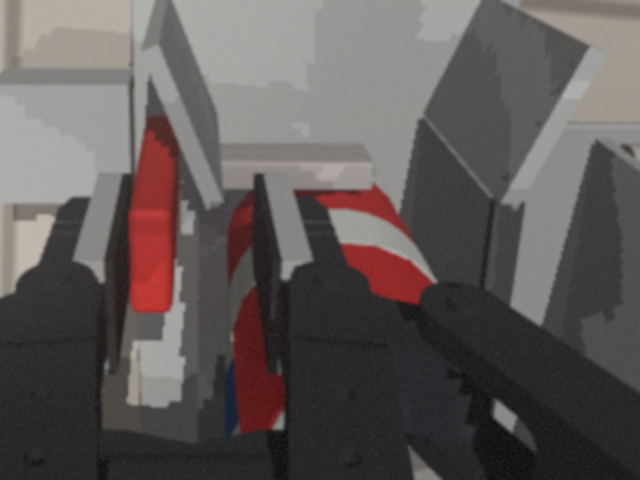

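The bolt lies across the mouth behind the red can with its tip past the centre line. It stayed put as the push rose from 6 to 10 N, so it is at its stop. I'll retreat.

```bash
python3 -m crank '[[0,-0.1,0,0,0,0],[0,-0.15,0,0,0,0],[0,-0.15,0,0,0,0],[0,0,0,0,0,0]]'
python3 -c "
from h import *
st()"
```

```text
clock: 34.35
tcp_pos: [0.4785, -0.0013, 0.0665]
orientation: [2.117, 2.32, 0.001]
contact_force: [-0.2, 0.7, -0.2]
grip_width: 0.0255
gripper_force: 0.0
t 34.35 caddy [ -6.8 -40.2] z 66.5 grip 25.5 Fd,Fn,Fz [-0.68 -0.17 -0.22] tilt [0.001 0.   ] yaw err deg -0.09
```

```bash
python3 -m crank '[[0,-0.1,-0.3,0,0,0],[0,0,-1,0,0,0],[0,0,-1,0,0,0],[0,0,-1,0,0,0],[0,0,-1,0,0,0],[0.8,0,-1,0,0,0],[1,0,-1,0,0,0],[1,0,-0.5,0,0,0],[1,0,0,0,0,0],[1,0,0,0,0,0],[1,0,0,0,0,0],[0.5,0,0,0,0,0]]'
python3 -m crank '[[0,0,0,0,0,0],[0,0,0,0,0,0],[0,0,0,0,0,0]]'
python3 - <<'E'
from h import *
from bench import eyes
st();cans('t20')
f=load('t20'); g=eyes.grab_frame('side'); w=eyes.grab_frame('wrist')
cv2.imwrite('pics/end.png',np.hstack([cv2.resize(f['image'][200:330,225:465],(400,300)),cv2.resize(g['image'][200:380,230:430],(400,300))])[:,:,::-1])
hsv=cv2.cvtColor(f['image'],cv2.COLOR_RGB2HSV); m=((hsv[...,0]<8)|(hsv[...,0]>172))&(hsv[...,1]>150)&(hsv[...,2]>90); P=cloud(f); q=P[...,:2]-O; x=q@D*1000;y=q@N*1000
m&=(abs(x)<18)&(y>-95)&(y<-32)&(abs(P[...,2]-.078)<.006); print('tab now',m.sum(),x[m].mean(),y[m].mean())
E
```

```text
clock: 35.55
tcp_pos: [0.4646, 0.1257, 0.2028]
orientation: [2.115, 2.323, 0.002]
contact_force: [0.2, -1.0, 0.1]
grip_width: 0.0258
gripper_force: 0.0
clock: 35.85
tcp_pos: [0.4648, 0.1227, 0.2023]
orientation: [2.119, 2.319, -0.0]
contact_force: [-0.1, 0.5, -0.0]
grip_width: 0.0258
gripper_force: 0.0
t 35.85 caddy [-131.6  -42.7] z 202.3 grip 25.8 Fd,Fn,Fz [-0.5  -0.06 -0.05] tilt [ 0. -0.] yaw err deg 0.0
can? area 372 mean 191.9 -0.6 circ 191.8 -0.9 25.2
can? area 368 mean 86.7 -2.2 circ 87.3 -2.3 24.6
can? area 371 mean 139.4 -4.6 circ 139.0 -4.5 25.6
can? area 386 mean 33.5 -1.8 circ 33.6 -1.9 24.8
tab now 41 -0.11575970830638502 -45.629802647061084
```

View pics/end.png

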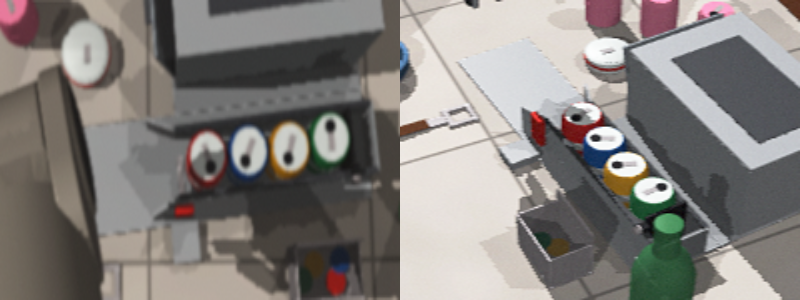

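Run:
```python
from h import *
for n in('top','t20'):
    f=load(n);hsv=cv2.cvtColor(f['image'],cv2.COLOR_RGB2HSV); m=((hsv[...,0]<8)|(hsv[...,0]>172))&(hsv[...,1]>150)&(hsv[...,2]>90); P=cloud(f); q=P[...,:2]-O; x=q@D*1000;y=q@N*1000
    m&=(abs(x)<18)&(y>-95)&(y<-32)&(abs(P[...,2]-.078)<.006); print(n,m.sum(),y[m].mean(),y[m].min(),y[m].max())
```

```text
top 40 -85.57702656847576 -89.6195858334794 -81.71318771266407
t20 41 -45.629802647061084 -49.714529819146726 -41.2801175547876
```

```bash
python3 -c "
from bench import r
print(r.hand_in())"
```

```text
the job is handed in; nothing more can be done
None
```

The four cans are in the lane, upright and pressed against the divider at about 7 N, with the keeper bolt shut to its stop behind the red can; blue bulged about 8 mm sideways twice on the apron and was nudged back into line with the fingers, and the job was handed in at about 36 s with no verdict returned.

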